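# Clamp the diaphragm pump in its test cradle

### The job

Mount the small pump for its test run: push it along the V-cradle until the back of its black head is tight against the cradle, then screw the bridge's knurled knob down, clockwise, regripping as needed, until it is fully home, so that the sprung foot holds the pump there. Leave the pump level and snug against the cradle, let go of everything, and do not disturb the tools and parts lying around.

Things in the scene. Friction and masses are not known exactly. Their poses are not given: they have to be found in the camera images.
- cradle: Pump cradle bolted to the black perforated board; it cannot move. Base plate 172 x 124 x 8 mm; origin at its underside, straight below the clamp screw; x along the V, from the pump's head towards the motor's free end, z up. Plate from x = -106 to +66 mm. V-block x = -35 to +35, y = +-40, 36 mm high. The clamp screw stands upright at x = y = 0.
- bridge_top (a point): Centre of the top of the steel bridge over the V-block, 78 mm above the cradle's origin. Crossbar 20 mm (x) by 108 mm (y) by 12 mm thick on two posts at y = +-48 mm; the upright clamp screw passes through this point.
- knob_top (a point): Centre of the top of the clamp screw's round black knurled knob. Head 32 mm across, 22 mm high; below it a collar 16 mm across, 8 mm high. Clockwise from above it sinks 3 mm a turn until the collar seats on the crossbar and stops hard, this point then 108 mm above the cradle's origin. Starts 1.5 to 2 turns (4.5 to 6 mm) higher. Turns at 0.05 N m, stays where left; at the stop, fingers slip round.
- clamp_foot: Rubber-faced sprung foot under the clamp screw, 18 mm across, 6 mm high, origin at the centre of its underside, z up. It goes down with the screw without turning. It starts 2.5 to 4 mm above the motor; with the knob fully home the motor presses its 7 N/mm spring in by a little under 2 mm.
- pump: The pump, loose, 0.25 to 0.45 kg, lying in the V: silvery motor 36 mm across, 85 mm long, and a square black head 48 x 48 mm, 50 mm long, with a hose spigot 9 mm thick, 16 mm long on each side. Origin on the motor axis (33 mm above the cradle's origin) at the head's rear shoulder; x along the motor, away from the head; z up.
- pump_front (a point): Centre of the flat front face of the pump's head, 50 mm before the pump's origin (towards its -x): where to push. Sliding the pump takes 3 to 14 N (more if the push also bears down on it); at the V-block it stops hard.
- cradle_stop (a point): Middle of the V-block's front face (cradle x = -35 mm) at the height of the motor axis. The pump is home when its origin (head's shoulder) meets this plane; it starts 8 to 20 mm short of it, towards the cradle's -x.
- board: Black perforated mounting board 480 x 720 mm in a white frame, fixed; origin at the centre of its underside, top 12 mm above the table. Cradle, gauge, fittings bin, check valve and screwdriver stand on it.
- check_valve: Brass check valve lying on the board beside the cradle, 68 x 18 x 18 mm, origin under its middle, x along it. Leave alone.
- screwdriver: Grey-handled screwdriver, 170 mm, lying on the board on the cradle's other side, origin under its middle, x along it. Leave alone.
- wrench: Open-ended wrench, 160 mm, on the table at the right. Leave alone.
- spare_head: Spare pump head, black square block 48 x 48 x 30 mm with two spigots, on the table at the left; origin under its centre. Leave alone.
- beaker: Glass beaker, 66 mm across, 85 mm high, on the table at the left; origin under its centre. Leave alone.
- binder_clip: Small black binder clip, 32 mm wide, on the table at the right; origin under its centre. Leave alone.
There are look-alikes about, which are no part of the job. Leave any orange, pink or purple look-alike of the pump alone.

How it is judged:
By the outcome, as a careful person would: the job done as asked, in the order asked, and still so for the second after the job is handed in, with the robot touching nothing.
It also fails if it takes over 72 s, if anything falls off the work surface, if the arm or the gripper's body presses on something with over 40 N, if the wrist force passes 120 N, or if a joint passes its speed limit or range.

### The arm

A 6-joint arm with a two-finger parallel gripper is mounted at the origin on the work surface. World frame = base frame: x ahead of the robot, y to its left, z up, the work surface at z = 0. Lengths are in m, angles in rad, forces in N, time in s.
With the tool pointing down it reaches from about 0.35 to 0.775 m from the base axis. Payload 5.5 kg.
Tool frame: the origin (TCP) lies at the very end of the fingers, on their centre line; the grasp point (between the pads) lies env.pinch_z behind it (env.pinch_z is the distance from the TCP to the grasp point, in m); z points along the fingers, y is the line along which they close (so a half turn about z gives the same grasp; the last joint's range is limited). The gripper opens to 85 mm and grips with 20 to 120 N. Pads are 22 mm wide; open, the fingers measure 114 mm over their backs; the gripper's body (76 mm by 85 mm) begins 54 mm behind the grasp point. The pads swing forward as they close: fully open they stand 13 mm farther back than shut.
Start: joints at [1.207, 0.313, 0.046, 1.304, 0, 1.431], TCP at [0.128, 0.561, 0.231] pointing down, gripper open.
Joint ranges: [-2.76, 2.76], [-0.86, 1.69], [-1.03, 1.26], [-2.2, 2.34], [-1.47, 1.5], [-3.14, 3.14]. Speed limits (rad/s): [2.57, 2.57, 3.14, 3.14, 3.14, 3.14].

### API

Orientations are given as a unit quaternion [w, x, y, z].
In Python, from workcell import env, eyes gives the robot as it stands.
- The arm moves only by the shell command python3 -m jog 'ROWS' [FORCE]. ROWS is JSON, one flat list of numbers, 7 for each row, row after row: the shift along the world's x, y, z as a fraction of full scale, then the turn, a rotation vector about the world's x, y, z as a fraction of full scale, then the opening, from -1 (shut) to 1 (fully open), so that 0 is half open. A call has 1 to 12 rows; each row is the pose to reach, as a shift and turn from the pose commanded when the call began, turning the shorter way round; what a row does not reach only later rows make up. Full scale, the value 1, is 20 cm for a shift and pi rad for a turn. A row lasts 1/12 s, in which the tool goes at most 41.7 mm and 7.16 degrees, less where a joint would pass 70% of its speed; a pose out of reach is approached as far as the arm can. A call with a number of a shift or a turn outside -1 to 1 is refused whole. A call with a gripper value outside its range is refused whole. The fingers move at their own pace and stop on an object; FORCE is the grip in N (left out, the last holds). Time passes only in rows, so rows that repeat a pose let the fingers close. It gives the time, the measured TCP pose, the force, the opening and the grip force at its end, in the units of the state.
- env.get_state(): the state, without advancing time (a new reading comes with each control period).
- eyes.read_camera(name): name is "scene" or "side" or "wrist"; returns (picture, depth): 384x512x3 uint8, red, green, blue; 384x512 float32, m along the optical axis (not along the pixel's ray), 0 where there is no reading.
- eyes.calibration(name): a dict with "fx", "fy", "cx", "cy" (pixels), "R" (3x3) and "t" (3): a world point X has camera coordinates R X + t; the wrist camera has in their place "tool_from_camera" (4x4, takes a point from camera to tool coordinates, whose origin is the TCP and whose axes are the flange's). Camera axes: x right, y down, z forward; pixel columns grow to the right and rows downward; lengths in m; the calibration is good to about 2 mm. A picture is of the moment at which its call begins: read the wrist's pose just before it. calibration takes no time and is no camera call.
- env.hand_in(): hands the job in; it is judged then, once.
The state is a dict: "clock": time; "joint_pos": joint angles; "qvel": joint speeds; "tau": joint torques, N m; "tcp_pos": TCP position; "orientation": TCP orientation; "wrist_force": force on the tool from outside, world axes, zero at the start; "ft_torque": the same for the moment, N m; "finger_gap": finger opening in m; "grip_force": force on a finger pad.
Only numpy, scipy, OpenCV 4.12 (cv2) and the standard library are available. Lean on these libraries where they do the work, as an engineer would, in place of code of your own. Each camera call takes 0.05 s, during which the arm holds its last target. There are 200 camera calls.

## Working session

There is one attempt and no reset: what is moved stays moved. The work goes in short steps, Python scripts to look and compute and a shell command to move; the robot and the scene stay as the last step left them, time stands still between calls to the robot, and variables do not carry over. Pictures are saved under pics/ and viewed, at most 10 in all, crops included, and the job is handed in when it is done.

```bash
ls; mkdir -p pics
python3 - <<'E'
from workcell import env, eyes
import cv2, numpy as np
s=env.get_state(); print(s, env.pinch_z)
for n in ["scene","side"]:
    p,d=eyes.read_camera(n); cv2.imwrite(f"pics/{n}0.png",p[:,:,::-1]); np.savez(f"{n}0.npz",p=p,d=d)
    print(eyes.calibration(n))
E
```

```text
pics
{'clock': 0.0, 'joint_pos': array([ 1.20738672e+00,  3.13983206e-01,  4.49318244e-02,  1.30359846e+00,
       -6.72573576e-07,  1.43121042e+00]), 'qvel': array([ 0.00197823, -0.00046666,  0.00074836,  0.00023915,  0.00044503,
        0.00028136]), 'tau': array([-5.07742407e-04, -4.80627036e+01,  2.98532599e+01,  1.92751276e-02,
       -3.69056179e-04,  4.68799101e-06]), 'tcp_pos': array([0.12743693, 0.56015319, 0.23039938]), 'orientation': array([-2.30302809e-04,  1.11678348e-01,  9.93743975e-01, -8.97687660e-04]), 'wrist_force': array([-0.79024762,  0.14210645, -0.25089627]), 'ft_torque': array([-0.02985468, -0.01886149,  0.01652206]), 'grip_force': 0.0, 'finger_gap': 0.08536996073978552} 0.0187
{'fx': 454.3812310151321, 'fy': 454.3812310151321, 'cx': 258.31576078778664, 'cy': 192.95592384426558, 'R': array([[ 0.54113384,  0.84086212, -0.01118327],
       [ 0.49393893, -0.32857925, -0.80502174],
       [-0.68058688,  0.43010065, -0.59313989]]), 't': array([-0.22162943, -0.1495369 ,  1.66931078])}
{'fx': 371.72814339990106, 'fy': 371.72814339990106, 'cx': 258.5641272871292, 'cy': 194.51803036854935, 'R': array([[ 0.88211524, -0.47072142,  0.01714807],
       [-0.26003802, -0.51701103, -0.81552426],
       [ 0.39275048,  0.71492723, -0.57846878]]), 't': array([-0.42289377,  0.18378933,  1.17816674])}
```

View pics/scene0.png

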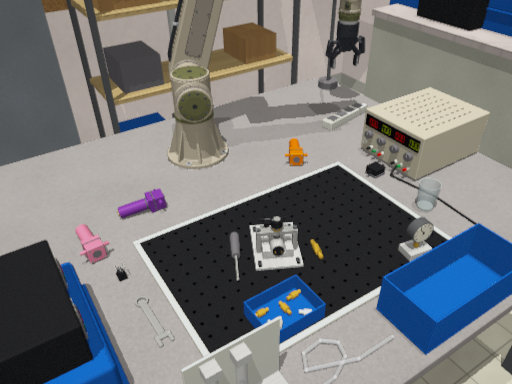

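View pics/side0.png

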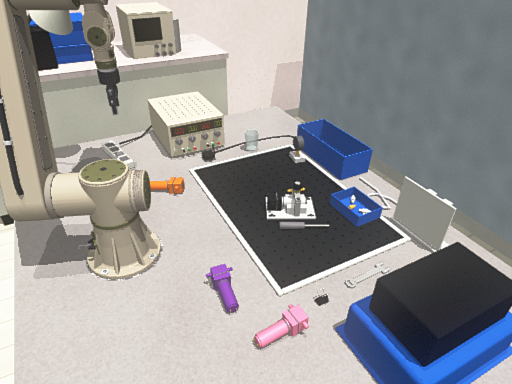

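The scene view shows the cradle at about (276,243), with the knob at about (277,222). The side view shows the black head at (278,201) on the robot's side of the V, so the push is roughly away from the robot. Next I'll measure the white plate and enlarge both views.

```bash
cat > h.py <<'E'
import numpy as np
from workcell import env, eyes
def ray(n,u,v):
    c=eyes.calibration(n); R=np.array(c["R"]); t=np.array(c["t"])
    return -R.T@t, R.T@np.array([(u-c["cx"])/c["fx"],(v-c["cy"])/c["fy"],1.])
def onz(n,u,v,z):
    o,d=ray(n,u,v); return o+d*(z-o[2])/d[2]
def cloud(n,d):
    c=eyes.calibration(n); R=np.array(c["R"]); t=np.array(c["t"])
    v,u=np.mgrid[:d.shape[0],:d.shape[1]]
    P=np.stack([(u-c["cx"])/c["fx"]*d,(v-c["cy"])/c["fy"]*d,d],-1)
    return (P-t)@R
E
python3 - <<'E'
from h import *; import cv2
ims=[]
for n,(u0,v0) in {"scene":(225,205),"side":(245,172)}.items():
    z=np.load(n+"0.npz"); p,d=z["p"],z["d"]; X=cloud(n,d)
    c=p[v0:v0+75,u0:u0+100]; ims.append(cv2.resize(c[:,:,::-1],None,fx=4,fy=4,interpolation=cv2.INTER_CUBIC))
    hsv=cv2.cvtColor(p,cv2.COLOR_RGB2HSV)
    m=np.zeros(d.shape,bool); m[v0:v0+75,u0:u0+100]=1
    w=m&(hsv[...,2]>200)&(hsv[...,1]<40)&(abs(X[...,2]-.02)<.006)
    print(n,w.sum()); r=cv2.minAreaRect(X[w][:,:2].astype(np.float32)); print(r, X[w].mean(0))
    k=m&(X[...,2]>.105)&(d>0); print("high",k.sum(),X[k].mean(0),X[k].max(0),X[k].min(0))
cv2.imwrite("pics/crop0.png",np.vstack(ims))
E
```

```text
scene 491
((0.5196728706359863, -0.04248291254043579), (0.15767066180706024, 0.31276923418045044), 77.64044952392578) [ 0.61494757 -0.08396457  0.02156717]
high 148 [ 0.60237269 -0.06723996  0.12196957] [ 0.6152224  -0.04860243  0.12980105] [ 0.58173487 -0.08100467  0.10518976]
side 337
((0.6017928719520569, -0.08012402057647705), (0.5306419730186462, 0.25317707657814026), 7.663056373596191) [ 0.58705246 -0.08288885  0.02036258]
high 77 [ 0.59176449 -0.06809239  0.1201028 ] [ 0.61067042 -0.04644291  0.12894876] [ 0.57904113 -0.08039523  0.10630693]
```

View pics/crop0.png

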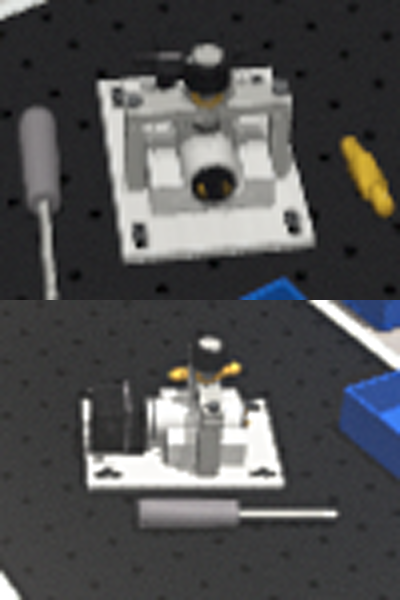

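The crops show the plate corners clearly. The black head sits on the robot's side, and the knob is at about (0.598,-0.068), with its top near z 0.125. That matches 12 mm + 108 mm + 4.5 to 6 mm.

Run:
```python
from h import *
def c(n,u,v,z=.020):
    u0,v0={"scene":(225,205),"side":(245,97)}[n]; return onz(n,u0+u/4-.4,v0+v/4-.4,z)
P={"pm":c("scene",125,262),"pp":c("scene",314,243),"mm":c("scene",97,82)}
for k,v in P.items(): print(k,v.round(4))
Q={"mm":c("side",88,488),"pm":c("side",284,486),"mp":c("side",85,400)}
for k,v in Q.items(): print(k,v.round(4))
a=lambda d:np.degrees(np.arctan2(d[1],d[0]))
print("yaw",a(P["pm"]-P["mm"]),a(P["pp"]-P["pm"])-90,a(Q["pm"]-Q["mm"]),np.linalg.norm(P["pm"]-P["mm"]),np.linalg.norm(P["pp"]-P["pm"]),np.linalg.norm(Q["pm"]-Q["mm"]))
for n in ["scene","side"]:
    d=np.load(n+"0.npz")["d"]; X=cloud(n,d)
    k=(X[...,2]>.119)&(X[...,2]<.135)&(abs(X[...,0]-.6)<.04)&(abs(X[...,1]+.07)<.04)&(d>0)
    print(n,k.sum(),np.median(X[k],0)); 
    import cv2; v,u=np.nonzero(k); print(onz(n,u.mean(),v.mean(),.125))
print(eyes.calibration("wrist"))
```

```text
pm [ 0.6337 -0.1514  0.02  ]
pp [ 0.6866 -0.0406  0.02  ]
mm [ 0.4734 -0.0731  0.02  ]
mm [ 0.4706 -0.0754  0.02  ]
pm [ 0.6255 -0.1507  0.02  ]
mp [0.5322 0.0411 0.02  ]
yaw -26.046377137152962 -25.5249152684122 -25.950696614532283 0.17836231997397817 0.12286946860605127 0.17224979211640015
scene 103 [ 0.60094731 -0.06630011  0.12680813]
[ 0.59918517 -0.06526518  0.125     ]
side 48 [ 0.59300731 -0.06530114  0.12503771]
[ 0.5933009  -0.06604736  0.125     ]
{'fx': 343.16539214803487, 'fy': 343.16539214803487, 'cx': 261.04020830627616, 'cy': 193.18786086938945, 'tool_from_camera': array([[ 1.31114768e-03, -9.62386751e-01, -2.71680000e-01,
         6.87946705e-02],
       [ 9.99998424e-01,  1.58695075e-03, -7.95475406e-04,
         9.82555340e-04],
       [ 1.19669777e-03, -2.71678529e-01,  9.62387315e-01,
        -1.43622406e-01],
       [ 0.00000000e+00,  0.00000000e+00,  0.00000000e+00,
         1.00000000e+00]])}
```

```bash
python3 -m jog '[0.6,-0.957,0,0,0,-0.072,-1,0.6,-0.957,0,0,0,-0.072,-1,0.6,-0.957,0,0,0,-0.072,-1,0.6,-0.957,0,0,0,-0.072,-1,0.6,-0.957,0,0,0,-0.072,-1,0.6,-0.957,0,0,0,-0.072,-1,0.6,-0.957,0,0,0,-0.072,-1]' 40
python3 -m jog '[0.6,-0.957,0,0,0,0,-1,0.6,-0.957,0,0,0,0,-1,0.6,-0.957,0,0,0,0,-1,0.6,-0.957,0,0,0,0,-1,0.6,-0.957,0,0,0,0,-1,0.6,-0.957,0,0,0,0,-1,0.6,-0.957,0,0,0,0,-1]'
python3 -m jog '[0.6,-0.957,0,0,0,0,-1,0.6,-0.957,0,0,0,0,-1,0.6,-0.957,0,0,0,0,-1,0.6,-0.957,0,0,0,0,-1,0.6,-0.957,0,0,0,0,-1,0.6,-0.957,0,0,0,0,-1,0.6,-0.957,0,0,0,0,-1,0.6,-0.957,0,0,0,0,-1,0.6,-0.957,0,0,0,0,-1,0.6,-0.957,0,0,0,0,-1]'
cat >> h.py <<'E'
from scipy.spatial.transform import Rotation as Ro
def wristcam():
    s=env.get_state(); q=s["orientation"]; T=np.eye(4); T[:3,:3]=Ro.from_quat([q[1],q[2],q[3],q[0]]).as_matrix(); T[:3,3]=s["tcp_pos"]
    p,d=eyes.read_camera("wrist"); c=eyes.calibration("wrist"); return p,d,T@np.array(c["tool_from_camera"]),c
def wcloud(d,M,c):
    v,u=np.mgrid[:d.shape[0],:d.shape[1]]
    P=np.stack([(u-c["cx"])/c["fx"]*d,(v-c["cy"])/c["fy"]*d,d],-1); return P@M[:3,:3].T+M[:3,3]
def wz(M,c,u,v,z):
    r=M[:3,:3]@np.array([(u-c["cx"])/c["fx"],(v-c["cy"])/c["fy"],1.]); o=M[:3,3]; return o+r*(z-o[2])/r[2]
E
python3 - <<'E'
from h import *; import cv2
p,d,M,c=wristcam(); cv2.imwrite("pics/w1.png",p[:,:,::-1]); np.savez("w1.npz",p=p,d=d,M=M); s=env.get_state(); print(s["clock"],s["tcp_pos"],s["joint_pos"])
E
```

```text
clock: 0.68
tcp_pos: [0.2488, 0.3662, 0.2312]
orientation: [0.0, 0.225, 0.974, -0.001]
wrist_force: [-0.0, 0.0, 0.3]
finger_gap: 0.0004
grip_force: 0.0
clock: 1.27
tcp_pos: [0.3695, 0.1758, 0.2311]
orientation: [0.0, 0.225, 0.974, -0.0]
wrist_force: [0.7, -0.2, -0.3]
finger_gap: -0.0002
grip_force: 0.0
clock: 2.1
tcp_pos: [0.4869, -0.0118, 0.2312]
orientation: [-0.0, 0.222, 0.975, 0.0]
wrist_force: [0.5, 1.5, 0.6]
finger_gap: -0.0003
grip_force: 0.0
2.15 [ 0.48695856 -0.01189841  0.23135432] [-1.89634394e-01  1.43464531e-01 -1.72306382e-01  1.25543254e+00
  3.54804618e-04  2.58072948e-01]
```

View pics/w1.png

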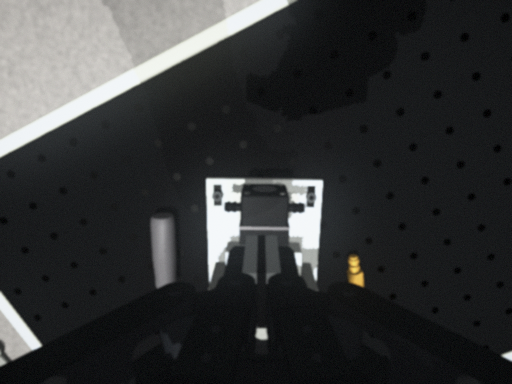

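The wrist view shows the plate's back edge from (206,179) to (323,180). The head spans columns 241 to 289 with its front edge at row ~187, its spigots at rows 207-208, and its rear edge at row ~231. The fingers hide the knob.

Run:
```python
from h import *; import cv2
z=np.load("w1.npz"); p,d,M=z["p"],z["d"],z["M"]; c=eyes.calibration("wrist")
a,b=wz(M,c,206.5,178.5,.020),wz(M,c,323,179.5,.020); e=b-a; yaw=np.arctan2(e[1],e[0])-np.pi/2
print(a,b,np.linalg.norm(e),np.degrees(yaw))
ex=np.array([np.cos(yaw),np.sin(yaw)]); ey=np.array([-ex[1],ex[0]])
O=(a+b)[:2]/2+.106*ex; print("O",O)
X=wcloud(d,M,c)
L=np.stack([(X[...,:2]-O)@ex,(X[...,:2]-O)@ey,X[...,2]-.012],-1)
for z0,z1 in [(.052,.062),(.015,.05)]:
    k=(L[...,2]>z0)&(L[...,2]<z1)&(L[...,0]<-.045)&(L[...,0]>-.13)&(abs(L[...,1])<.05)&(d>0)&(np.arange(384)[:,None]<236)
    print(z0,k.sum(),np.percentile(L[k],[1,50,99],axis=0).round(4).tolist())
for v in (181,184,187,190,194): print(v,L[v,265].round(4))
q=env.get_state()["orientation"]; R=Ro.from_quat([q[1],q[2],q[3],q[0]]).as_matrix(); print("tool y yaw",np.degrees(np.arctan2(R[1,1],R[0,1])))
T=O-.128*ex; print("target",T, "push10mm",ex*.01, "delta",T-env.get_state()["tcp_pos"][:2])
```

```text
[ 0.47556563 -0.06979601  0.02      ] [0.52994923 0.04134359 0.02      ] 0.12373192007314496 -26.07374654479867
O [ 0.59796971 -0.06081614]
0.052 2013 [[-0.1024, -0.0227, 0.0535], [-0.0835, -0.0002, 0.0571], [-0.0635, 0.0222, 0.0593]]
0.015 739 [[-0.103, -0.0387, 0.0152], [-0.102, -0.001, 0.0447], [-0.0809, 0.0387, 0.0499]]
181 [-0.1043  0.0002  0.0102]
184 [-0.1024  0.0002  0.0153]
187 [-1.025e-01  1.000e-04  2.810e-02]
190 [-0.1024 -0.      0.0395]
194 [-0.1022 -0.0002  0.053 ]
tool y yaw 64.34825142638327
target [ 0.48299639 -0.0045566 ] push10mm [ 0.00898229 -0.00439528] delta [-0.00396218  0.0073418 ]
```

```bash
python3 -m jog '[-0.05,0.052,-0.4,0,0,-0.002,-1,-0.05,0.052,-0.8,0,0,-0.002,-1,-0.05,0.052,-0.995,0,0,-0.002,-1,-0.05,0.052,-0.995,0,0,-0.002,-1,-0.05,0.052,-0.995,0,0,-0.002,-1,-0.05,0.052,-0.995,0,0,-0.002,-1,-0.05,0.052,-0.995,0,0,-0.002,-1]'
python3 -m jog '[0.05,-0.024,0,0,0,0,-1,0.09,-0.044,0,0,0,0,-1,0.1,-0.049,0,0,0,0,-1,0.11,-0.054,0,0,0,0,-1,0.12,-0.059,0,0,0,0,-1,0.13,-0.064,0,0,0,0,-1,0.14,-0.069,0,0,0,0,-1,0.15,-0.074,0,0,0,0,-1,0.157,-0.077,0,0,0,0,-1,0.157,-0.077,0,0,0,0,-1,0.157,-0.077,0,0,0,0,-1]'
```

```text
clock: 2.73
tcp_pos: [0.4756, -0.0019, 0.0316]
orientation: [-0.002, 0.225, 0.974, -0.0]
wrist_force: [0.4, 0.3, 0.9]
finger_gap: -0.0001
grip_force: 0.0
clock: 3.65
tcp_pos: [0.5092, -0.0187, 0.0323]
orientation: [0.0, 0.226, 0.974, -0.0]
wrist_force: [-2.4, -0.1, 0.5]
finger_gap: 0.0
grip_force: 1.2
```

```bash
python3 -m jog '[0.0045,-0.0022,0,0,0,0,-1,0.009,-0.0044,0,0,0,0,-1,0.009,-0.0044,0,0,0,0,-1]'
python3 -m jog '[0.0045,-0.0022,0,0,0,0,-1,0.009,-0.0044,0,0,0,0,-1,0.009,-0.0044,0,0,0,0,-1]'
```

```text
clock: 3.9
tcp_pos: [0.5108, -0.0195, 0.0323]
orientation: [-0.0, 0.226, 0.974, -0.0]
wrist_force: [-3.7, 1.1, 2.1]
finger_gap: -0.0001
grip_force: 1.8
clock: 4.15
tcp_pos: [0.5111, -0.0197, 0.0321]
orientation: [-0.001, 0.226, 0.974, 0.0]
wrist_force: [-7.1, 2.9, 5.3]
finger_gap: -0.0
grip_force: 3.7
```

```bash
python3 -m jog '[0.0045,-0.0022,0,0,0,0,-1,0.0045,-0.0022,0,0,0,0,-1,0.0045,-0.0022,0,0,0,0,-1]'
```

```text
clock: 4.4
tcp_pos: [0.5111, -0.0197, 0.032]
orientation: [-0.002, 0.226, 0.974, 0.0]
wrist_force: [-8.3, 2.8, 6.5]
finger_gap: 0.0
grip_force: 4.9
```

```bash
python3 -m jog '[0.009,-0.0044,0,0,0,0,-1,0.0135,-0.0066,0.01,0,0,0,-1,0.0135,-0.0066,0.01,0,0,0,-1,0.0135,-0.0066,0.01,0,0,0,-1]'
```

```text
clock: 4.73
tcp_pos: [0.5111, -0.0199, 0.0327]
orientation: [-0.005, 0.226, 0.974, 0.001]
wrist_force: [-11.8, 6.3, 4.8]
finger_gap: -0.0001
grip_force: 6.8
```

```bash
python3 -m jog '[-0.09,0.044,0,0,0,0,-1,-0.18,0.088,0,0,0,0,-1,-0.18,0.088,0.2,0,0,0,-1,-0.18,0.088,0.4,0,0,0,-1,-0.16,0.08,0.6,0,0,0,0,-0.16,0.08,0.8,0,0,0,1,-0.16,0.08,1,0,0,0,1,-0.16,0.08,1,0,0,0,1,-0.16,0.08,1,0,0,0,1,-0.16,0.08,1,0,0,0,1]'
python3 - <<'E'
from h import *; import cv2
p,d,M,c=wristcam(); cv2.imwrite("pics/w2.png",p[:,:,::-1]); np.savez("w2.npz",p=p,d=d,M=M)
E
```

```text
clock: 5.57
tcp_pos: [0.4852, -0.0063, 0.2346]
orientation: [0.001, 0.226, 0.974, 0.0]
wrist_force: [-1.0, -0.7, 0.5]
finger_gap: 0.0724
grip_force: 0.0
```

View pics/w2.png

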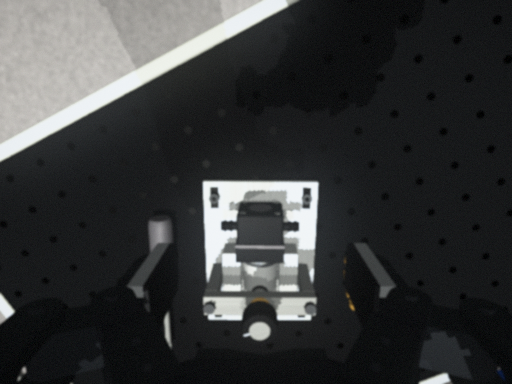

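The head now sits against the V-block, covering columns 237 to 285 and rows 202 to 262. The knob lies between the open fingers at (259,320), with a pale cap on its top at (260,331).

Run:
```python
from h import *; import cv2
z=np.load("w2.npz"); p,d,M=z["p"],z["d"],z["M"]; c=eyes.calibration("wrist")
O=np.array([.59797,-.06082]); yaw=np.radians(-26.07)
ex=np.array([np.cos(yaw),np.sin(yaw)]); ey=np.array([-ex[1],ex[0]])
X=wcloud(d,M,c); L=np.stack([(X[...,:2]-O)@ex,(X[...,:2]-O)@ey,X[...,2]-.012],-1)
k=(L[...,2]>.052)&(L[...,2]<.062)&(L[...,0]<-.025)&(L[...,0]>-.13)&(abs(L[...,1])<.05)&(d>0)
print("head",k.sum(),np.percentile(L[k],[1,50,99],axis=0).round(4).tolist())
k=(L[...,2]>.100)&(L[...,2]<.13)&(abs(L[...,0])<.04)&(abs(L[...,1])<.03)&(d>0)
print("knob",k.sum(),np.percentile(L[k],[1,50,99],axis=0).round(4).tolist())
t=k&(L[...,2]>.109); (r,_),rad=cv2.minEnclosingCircle(np.float32(L[t][:,:2])*1000),0
print("knobtop",t.sum(),r,_,np.median(L[t],0))
k=(L[...,2]>.072)&(L[...,2]<.084)&(abs(L[...,0])<.03)&(abs(L[...,1])<.07)&(d>0)
print("bar",k.sum(),np.percentile(L[k],[1,50,99],axis=0).round(4).tolist())
for n in ["scene","side"]:
    p,d=eyes.read_camera(n); X=cloud(n,d); L=np.stack([(X[...,:2]-O)@ex,(X[...,:2]-O)@ey,X[...,2]-.012],-1)
    k=(L[...,2]>.106)&(L[...,2]<.13)&(abs(L[...,0])<.03)&(abs(L[...,1])<.03)&(d>0)
    print(n,k.sum(),np.percentile(L[k],[2,50,98],axis=0).round(4).tolist())
print(O)
```

```text
head 2380 [[-0.085, -0.0238, 0.0525], [-0.0604, -0.0008, 0.0574], [-0.0312, 0.0219, 0.0595]]
knob 1224 [[-0.0161, -0.0161, 0.1007], [-0.005, -0.0006, 0.1143], [0.0141, 0.0142, 0.1162]]
knobtop 1017 (-0.8321561813354492, -1.0817084312438965) 16.383159637451172 [-0.00263016 -0.0006422   0.11452719]
bar 1948 [[-0.0106, -0.0536, 0.0724], [-0.005, 0.0012, 0.079], [0.0096, 0.0518, 0.0839]]
scene 106 [[-0.0131, -0.0176, 0.1063], [0.0061, -0.0033, 0.1142], [0.0166, 0.0099, 0.1173]]
side 48 [[-0.0159, -0.0203, 0.1078], [-0.0017, -0.007, 0.1139], [0.0123, 0.008, 0.1174]]
[ 0.59797 -0.06082]
```

```bash
python3 -m jog '[0.14,-0.069,0,0,0,0.0395,1,0.28,-0.137,0,0,0,0.079,1,0.42,-0.206,0,0,0,0.1185,1,0.5585,-0.2745,0,0,0,0.158,1,0.5585,-0.2745,0,0,0,0.1975,1,0.5585,-0.2745,0,0,0,0.237,1,0.5585,-0.2745,0,0,0,0.2765,1,0.5585,-0.2745,0,0,0,0.316,1,0.5585,-0.2745,0,0,0,0.3555,1,0.5585,-0.2745,0,0,0,0.395,1,0.5585,-0.2745,0,0,0,0.4345,1,0.5585,-0.2745,0,0,0,0.474,1]' 40
python3 -m jog '[0,0,0,0,0,0.0395,1,0,0,0,0,0,0.079,1,0,0,0,0,0,0.1185,1,0,0,0,0,0,0.158,1,0,0,0,0,0,0.1975,1,0,0,0,0,0,0.237,1,0,0,-0.1,0,0,0.2765,1,0,0,-0.2,0,0,0.316,1,0,0,-0.3,0,0,0.3555,1,0,0,-0.3,0,0,0.395,1,0,0,-0.3,0,0,0.4345,1,0,0,-0.3,0,0,0.474,1]'
python3 -m jog '[0,0,0,0,0,0,1,0,0,0,0,0,0,1]'
python3 -c "
from h import *; s=env.get_state(); print(s['tcp_pos'],s['joint_pos'],np.array([.5969,-.0612])-s['tcp_pos'][:2])"
```

```text
clock: 6.72
tcp_pos: [0.5954, -0.0608, 0.2325]
orientation: [-0.001, -0.496, 0.868, 0.001]
wrist_force: [-0.1, 0.1, 0.4]
finger_gap: 0.0855
grip_force: 0.0
clock: 7.72
tcp_pos: [0.5948, -0.0607, 0.1718]
orientation: [0.0, 0.953, -0.302, -0.002]
wrist_force: [-0.4, -0.2, 0.6]
finger_gap: 0.0854
grip_force: 0.0
clock: 7.88
tcp_pos: [0.5954, -0.0608, 0.1731]
orientation: [0.0, 0.952, -0.307, -0.001]
wrist_force: [-0.2, 0.4, -0.5]
finger_gap: 0.0855
grip_force: 0.0
[ 0.59538625 -0.0608041   0.1730576 ] [-2.35802473e-01  3.81879027e-01  1.04182859e-03  1.19208914e+00
 -8.44738518e-05 -2.75428928e+00] [ 0.00151375 -0.0003959 ]
```

```bash
python3 -m jog '[0.0075,-0.002,-0.15,0,0,0,1,0.0075,-0.002,-0.3,0,0,0,1,0.0075,-0.002,-0.375,0,0,0,1,0.0075,-0.002,-0.375,0,0,0,0,0.0075,-0.002,-0.375,0,0,0,-1,0.0075,-0.002,-0.375,0,0,0,-1,0.0075,-0.002,-0.375,0,0,0,-1,0.0075,-0.002,-0.375,0,0,0,-1,0.0075,-0.002,-0.375,0,0,0,-1]' 40
```

```text
clock: 8.63
tcp_pos: [0.5977, -0.0631, 0.1016]
orientation: [0.002, 0.952, -0.306, 0.001]
wrist_force: [-4.1, -4.6, 6.0]
finger_gap: 0.0303
grip_force: 39.4
```

```bash
python3 -m jog '[0.003,-0.008,0,0,0,-0.0395,-1,0.003,-0.008,0,0,0,-0.079,-1,0.003,-0.008,0,0,0,-0.1185,-1,0.003,-0.008,0,0,0,-0.158,-1,0.003,-0.008,0,0,0,-0.1975,-1,0.003,-0.008,0,0,0,-0.237,-1,0.003,-0.008,0,0,0,-0.2765,-1,0.003,-0.008,0,0,0,-0.316,-1,0.003,-0.008,0,0,0,-0.3555,-1,0.003,-0.008,0,0,0,-0.395,-1,0.003,-0.008,0,0,0,-0.4345,-1,0.003,-0.008,0,0,0,-0.474,-1]'
python3 -c "
from h import *; s=env.get_state(); print(s['ft_torque'],s['joint_pos'][5])"
```

```text
clock: 9.63
tcp_pos: [0.5968, -0.0634, 0.1009]
orientation: [-0.001, -0.491, 0.871, -0.0]
wrist_force: [-5.5, -1.4, 4.6]
finger_gap: 0.0303
grip_force: 39.4
[-0.27924522  1.22630521  0.05088684] -1.2645365700862234
```

```bash
python3 -m jog '[-0.003,0,0,0,0,-0.0395,-1,-0.003,0,0,0,0,-0.079,-1,-0.003,0,0,0,0,-0.1185,-1,-0.003,0,0,0,0,-0.158,-1,-0.003,0,0,0,0,-0.1975,-1,-0.003,0,0,0,0,-0.237,-1,-0.003,0,0,0,0,-0.2765,-1,-0.003,0,0,0,0,-0.316,-1,-0.003,0,0,0,0,-0.3555,-1,-0.003,0,0,0,0,-0.395,-1,-0.003,0,0,0,0,-0.4345,-1,-0.003,0,0,0,0,-0.474,-1]'
python3 -m jog '[0,0,0,0,0,-0.0395,-1,0,0,0,0,0,-0.079,-1,0,0,0,0,0,-0.1185,-1,0,0,0,0,0,-0.158,-1,0,0,0,0,0,-0.1975,-1,0,0,0,0,0,-0.237,-1,0,0,0,0,0,-0.2765,-1,0,0,0,0,0,-0.316,-1,0,0,0,0,0,-0.3555,-1,0,0,0,0,0,-0.395,-1,0,0,0,0,0,-0.4345,-1,0,0,0,0,0,-0.474,-1]'
python3 -m jog '[0,0,0,0,0,-0.0395,-1,0,0,0,0,0,-0.079,-1,0,0,0,0,0,-0.1185,-1,0,0,0,0,0,-0.158,-1,0,0,0,0,0,-0.1975,-1,0,0,0,0,0,-0.237,-1,0,0,0,0,0,-0.2765,-1,0,0,0,0,0,-0.316,-1,0,0,0,0,0,-0.34,-1,0,0,0,0,0,-0.34,-1]'
python3 -c "
from h import *; s=env.get_state(); print(s['ft_torque'],s['joint_pos'][5])"
```

```text
clock: 10.63
tcp_pos: [0.5964, -0.0626, 0.1003]
orientation: [-0.001, 0.229, 0.973, 0.0]
wrist_force: [-3.8, 0.8, 0.2]
finger_gap: 0.0301
grip_force: 39.4
clock: 11.63
tcp_pos: [0.5972, -0.0622, 0.0997]
orientation: [-0.0, 0.828, 0.561, 0.0]
wrist_force: [0.3, 1.8, -3.8]
finger_gap: 0.0303
grip_force: 39.8
clock: 12.47
tcp_pos: [0.5976, -0.0627, 0.0992]
orientation: [-0.0, 0.998, 0.063, 0.0]
wrist_force: [2.1, -0.2, -8.0]
finger_gap: 0.0304
grip_force: 40.1
[ 0.14327009 -0.35815227 -0.01725188] 2.7773857998749873
```

```bash
python3 -m jog '[0,0,0,0,0,0,0.3,0,0,0,0,0,0,0.3,0,0,0,0,0,0,0.3,0,0,0,0,0,0.0395,0.3,0,0,0,0,0,0.079,0.3,0,0,0,0,0,0.1185,0.3,0,0,0,0,0,0.158,0.3,0,0,0,0,0,0.1975,0.3,0,0,0,0,0,0.237,0.3,0,0,0,0,0,0.2765,0.3,0,0,0,0,0,0.316,0.3,0,0,0,0,0,0.34,0.3]'
python3 -m jog '[0,0,0,0,0,0.0395,0.3,0,0,0,0,0,0.079,0.3,0,0,0,0,0,0.1185,0.3,0,0,0,0,0,0.158,0.3,0,0,0,0,0,0.1975,0.3,0,0,0,0,0,0.237,0.3,0,0,0,0,0,0.2765,0.3,0,0,0,0,0,0.316,0.3,0,0,0,0,0,0.3555,0.3,0,0,0,0,0,0.395,0.3,0,0,0,0,0,0.4345,0.3,0,0,0,0,0,0.474,0.3]'
python3 -m jog '[0,0,0,0,0,0.0395,0.3,0,0,0,0,0,0.079,0.3,0,0,0,0,0,0.1185,0.3,0,0,0,0,0,0.158,0.3,0,0,0,0,0,0.1975,0.3,0,0,0,0,0,0.237,0.3,0,0,0,0,0,0.2765,0.3,0,0,0,0,0,0.316,0.3,0,0,0,0,0,0.3555,0.3,0,0,0,0,0,0.395,0.3,0,0,0,0,0,0.4345,0.3,0,0,0,0,0,0.474,0.3]'
python3 -m jog '[0,0,0,0,0,0.0395,0.3,0,0,0,0,0,0.079,0.3,0,0,0,0,0,0.1185,0.3,0,0,0,0,0,0.158,0.3,0,0,0,0,0,0.1975,0.3,0,0,0,0,0,0.237,0.3,0,0,0,0,0,0.2765,0.3,0,0,0,0,0,0.316,0.3,0,0,0,0,0,0.3555,0.3,0,0,0,0,0,0.395,0.3,0,0,0,0,0,0.4345,0.3,0,0,0,0,0,0.474,0.3]'
python3 -m jog '[0,0,0,0,0,0,0.3]'
python3 -c "
from h import *; s=env.get_state(); print(s['ft_torque'],s['joint_pos'][5],np.array([.597,-.0625,.096])-s['tcp_pos'])"
```

```text
clock: 13.47
tcp_pos: [0.5979, -0.0631, 0.1002]
orientation: [0.001, 0.825, 0.566, 0.001]
wrist_force: [0.5, -0.5, 0.3]
finger_gap: 0.0555
grip_force: 0.0
clock: 14.47
tcp_pos: [0.5979, -0.0631, 0.1002]
orientation: [0.001, 0.223, 0.975, -0.0]
wrist_force: [0.3, -0.2, 0.6]
finger_gap: 0.0553
grip_force: 0.0
clock: 15.47
tcp_pos: [0.5979, -0.0631, 0.1002]
orientation: [0.0, -0.497, 0.868, -0.001]
wrist_force: [-0.1, 1.0, 0.6]
finger_gap: 0.0554
grip_force: 0.0
clock: 16.47
tcp_pos: [0.5979, -0.0631, 0.1002]
orientation: [0.0, 0.953, -0.302, 0.001]
wrist_force: [-0.2, -0.9, 0.7]
finger_gap: 0.0558
grip_force: 0.0
clock: 16.55
tcp_pos: [0.5979, -0.0631, 0.1002]
orientation: [0.0, 0.953, -0.303, 0.001]
wrist_force: [-0.9, -1.2, 0.0]
finger_gap: 0.0555
grip_force: 0.0
[ 0.01761004 -0.01207654  0.04506654] -2.7643126710633794 [-0.00089078  0.0005861  -0.00417057]
```

```bash
python3 -m jog '[-0.0045,0.003,-0.021,0,0,0,0.3,-0.0045,0.003,-0.021,0,0,0,-1,-0.0045,0.003,-0.021,0,0,0,-1,-0.0045,0.003,-0.021,0,0,0,-1,-0.0045,0.003,-0.021,0,0,0,-1,-0.0045,0.003,-0.021,0,0,0,-1]' 40
python3 -m jog '[0,0,0,0,0,-0.0395,-1,0,0,0,0,0,-0.079,-1,0,0,0,0,0,-0.1185,-1,0,0,0,0,0,-0.158,-1,0,0,0,0,0,-0.1975,-1,0,0,0,0,0,-0.237,-1,0,0,0,0,0,-0.2765,-1,0,0,0,0,0,-0.316,-1,0,0,0,0,0,-0.3555,-1,0,0,0,0,0,-0.395,-1,0,0,0,0,0,-0.4345,-1,0,0,0,0,0,-0.474,-1]'
python3 -c "
from h import *; s=env.get_state(); print(s['ft_torque'],s['joint_pos'][5])"
python3 -m jog '[0,0,0,0,0,-0.0395,-1,0,0,0,0,0,-0.079,-1,0,0,0,0,0,-0.1185,-1,0,0,0,0,0,-0.158,-1,0,0,0,0,0,-0.1975,-1,0,0,0,0,0,-0.237,-1,0,0,0,0,0,-0.2765,-1,0,0,0,0,0,-0.316,-1,0,0,0,0,0,-0.3555,-1,0,0,0,0,0,-0.395,-1,0,0,0,0,0,-0.4345,-1,0,0,0,0,0,-0.474,-1]'
python3 -c "
from h import *; s=env.get_state(); print(s['ft_torque'],s['joint_pos'][5])"
```

```text
clock: 17.05
tcp_pos: [0.5962, -0.0623, 0.0951]
orientation: [0.0, 0.952, -0.305, -0.0]
wrist_force: [-1.5, -0.3, 1.4]
finger_gap: 0.0303
grip_force: 39.5
clock: 18.05
tcp_pos: [0.5974, -0.0621, 0.0946]
orientation: [0.001, -0.491, 0.871, 0.0]
wrist_force: [4.1, 0.8, -5.0]
finger_gap: 0.0306
grip_force: 39.9
[ 0.10092491 -0.6593268   0.09262842] -1.2643976804912842
clock: 19.05
tcp_pos: [0.5977, -0.0632, 0.094]
orientation: [0.001, 0.23, 0.973, -0.0]
wrist_force: [4.7, -3.5, -9.4]
finger_gap: 0.0302
grip_force: 40.2
[-0.60140317 -0.94322658  0.05631587] 0.2247465852735091
```

```bash
python3 -m jog '[0,0,-0.003,0,0,-0.0395,-1,0,0,-0.003,0,0,-0.079,-1,0,0,-0.003,0,0,-0.1185,-1,0,0,-0.003,0,0,-0.158,-1,0,0,-0.003,0,0,-0.1975,-1,0,0,-0.003,0,0,-0.237,-1,0,0,-0.005,0,0,-0.2765,-1,0,0,-0.005,0,0,-0.316,-1,0,0,-0.005,0,0,-0.3555,-1,0,0,-0.005,0,0,-0.395,-1,0,0,-0.005,0,0,-0.4345,-1,0,0,-0.005,0,0,-0.474,-1]'
python3 -c "
from h import *; s=env.get_state(); print(s['ft_torque'],s['joint_pos'][5])"
python3 -m jog '[0,0,-0.001,0,0,-0.0395,-1,0,0,-0.001,0,0,-0.079,-1,0,0,-0.001,0,0,-0.1185,-1,0,0,-0.001,0,0,-0.158,-1,0,0,-0.002,0,0,-0.1975,-1,0,0,-0.002,0,0,-0.237,-1,0,0,-0.003,0,0,-0.2765,-1,0,0,-0.003,0,0,-0.316,-1,0,0,-0.003,0,0,-0.34,-1]'
python3 -c "
from h import *; s=env.get_state(); print(s['ft_torque'],s['joint_pos'][5])"
```

```text
clock: 20.05
tcp_pos: [0.5966, -0.0636, 0.0932]
orientation: [0.001, 0.828, 0.56, -0.001]
wrist_force: [0.4, -4.2, -5.5]
finger_gap: 0.03
grip_force: 40.6
[-0.80946306 -0.2464046   0.06377851] 1.7138687601745217
clock: 20.8
tcp_pos: [0.596, -0.0629, 0.0927]
orientation: [0.0, 0.998, 0.061, -0.001]
wrist_force: [-0.3, -1.9, -3.4]
finger_gap: 0.0298
grip_force: 40.7
[-0.44003178  0.06435662 -0.00199533] 2.7817223342855866
```

```bash
python3 -m jog '[0,0,0,0,0,0,0.3,0,0,0,0,0,0,0.3,0,0,0,0,0,0,0.3,0,0,0.01,0,0,0.0395,0.3,0,0,0.01,0,0,0.079,0.3,0,0,0.01,0,0,0.1185,0.3,0,0,0.01,0,0,0.158,0.3,0,0,0.01,0,0,0.1975,0.3,0,0,0.01,0,0,0.237,0.3,0,0,0.01,0,0,0.2765,0.3,0,0,0.01,0,0,0.316,0.3,0,0,0.01,0,0,0.34,0.3]'
python3 -m jog '[0,0,0,0,0,0.0395,0.3,0,0,0,0,0,0.079,0.3,0,0,0,0,0,0.1185,0.3,0,0,0,0,0,0.158,0.3,0,0,0,0,0,0.1975,0.3,0,0,0,0,0,0.237,0.3,0,0,0,0,0,0.2765,0.3,0,0,0,0,0,0.316,0.3,0,0,0,0,0,0.3555,0.3,0,0,0,0,0,0.395,0.3,0,0,0,0,0,0.4345,0.3,0,0,0,0,0,0.474,0.3]'
python3 -m jog '[0,0,0,0,0,0,0.3]'
python3 -c "
from h import *; s=env.get_state(); print(s['ft_torque'],s['joint_pos'][5],np.array([.597,-.0625,.094])-s['tcp_pos'])"
```

```text
clock: 21.8
tcp_pos: [0.5969, -0.0622, 0.0959]
orientation: [0.0, 0.824, 0.566, 0.0]
wrist_force: [-0.2, 0.1, -0.4]
finger_gap: 0.0555
grip_force: 0.0
clock: 22.8
tcp_pos: [0.5969, -0.0622, 0.0959]
orientation: [0.0, 0.222, 0.975, 0.0]
wrist_force: [-0.6, -0.4, -0.8]
finger_gap: 0.0555
grip_force: 0.0
clock: 22.88
tcp_pos: [0.5969, -0.0622, 0.0959]
orientation: [0.0, 0.224, 0.975, 0.0]
wrist_force: [-0.1, -0.4, 0.2]
finger_gap: 0.0554
grip_force: 0.0
[-0.02207882  0.00662827  0.00166296] 0.21404626756591025 [ 0.00013181 -0.00028707 -0.00187359]
```

```bash
python3 -m jog '[0,0,-0.009,0,0,0,0.3,0,0,-0.009,0,0,0,-1,0,0,-0.009,0,0,0,-1,0,0,-0.009,0,0,0,-1,0,0,-0.009,0,0,0,-1,0,0,-0.009,0,0,0,-1]' 40
python3 -m jog '[0,0,0,0,0,-0.0395,-1,0,0,0,0,0,-0.079,-1,0,0,0,0,0,-0.1185,-1,0,0,0,0,0,-0.158,-1,0,0,0,0,0,-0.1975,-1,0,0,0,0,0,-0.237,-1]'
python3 -c "
from h import *; s=env.get_state(); print(s['ft_torque'],s['joint_pos'][5])"
python3 -m jog '[0,0,0,0,0,-0.0395,-1,0,0,0,0,0,-0.079,-1,0,0,0,0,0,-0.1185,-1,0,0,0,0,0,-0.158,-1,0,0,0,0,0,-0.1975,-1,0,0,0,0,0,-0.237,-1]'
python3 -c "
from h import *; s=env.get_state(); print(s['ft_torque'],s['joint_pos'][5])"
```

```text
clock: 23.38
tcp_pos: [0.5964, -0.0625, 0.0939]
orientation: [-0.0, 0.226, 0.974, -0.0]
wrist_force: [-1.6, -0.6, 1.8]
finger_gap: 0.0302
grip_force: 39.5
clock: 23.88
tcp_pos: [0.5968, -0.0623, 0.0937]
orientation: [0.0, 0.567, 0.824, 0.0]
wrist_force: [0.1, 1.0, 0.7]
finger_gap: 0.0301
grip_force: 39.7
[0.33546412 0.30859979 0.60563958] 0.9678751820763787
clock: 24.38
tcp_pos: [0.5972, -0.0621, 0.0938]
orientation: [0.0, 0.828, 0.561, 0.001]
wrist_force: [-0.2, -3.5, 0.7]
finger_gap: 0.0301
grip_force: 39.8
[-0.73223846  0.06710272  0.72265638] 1.712497799423167
```

```bash
python3 -m jog '[0,0,0,0,0,0,1,0,0,0,0,0,0,1,0,0,0,0,0,0,1,0,0,0,0,0,0,1,0,0,0.2,0,0,0,1,0,0,0.4,0,0,0,1,0,0,0.6,0,0,0,1,-0.2,0.1,0.75,0,0,0.04,1,-0.4,0.2,0.75,0,0,0.08,1,-0.56,0.274,0.75,0,0,0.12,1,-0.56,0.274,0.75,0,0,0.16,1,-0.56,0.274,0.75,0,0,0.2,1]'
python3 -m jog '[0,0,0,0,0,0.04,1,0,0,0,0,0,0.08,1,0,0,0,0,0,0.12,1,0,0,0,0,0,0.16,1,0,0,0,0,0,0.2,1,0,0,0,0,0,0.24,1,0,0,0,0,0,0.274,1,0,0,0,0,0,0.274,1,0,0,0,0,0,0.274,1]'
python3 - <<'E'
from h import *; import cv2
p,d,M,c=wristcam(); cv2.imwrite("pics/w3.png",p[:,:,::-1])
O=np.array([.59797,-.06082]); yaw=np.radians(-26.07)
ex=np.array([np.cos(yaw),np.sin(yaw)]); ey=np.array([-ex[1],ex[0]])
X=wcloud(d,M,c); L=np.stack([(X[...,:2]-O)@ex,(X[...,:2]-O)@ey,X[...,2]-.012],-1)
k=(L[...,2]>.050)&(L[...,2]<.062)&(L[...,0]<-.038)&(L[...,0]>-.13)&(abs(L[...,1])<.03)&(d>0)
print("head",k.sum(),np.percentile(L[k],[1,50,99],axis=0).round(4).tolist(),"plane",np.linalg.lstsq(np.c_[L[k][:,:2],np.ones(k.sum())],L[k][:,2],rcond=None)[0])
k=(L[...,2]>.095)&(L[...,2]<.13)&(abs(L[...,0])<.016)&(abs(L[...,1])<.016)&(d>0); print("knob",k.sum(),np.percentile(L[k],[5,50,95],axis=0)[:,2])
k=(L[...,2]>.072)&(L[...,2]<.084)&(abs(L[...,0])<.008)&(abs(L[...,1])<.05)&(d>0);print("bar",np.median(L[k][:,2]))
for n in ["scene","side"]:
    q,d=eyes.read_camera(n); X=cloud(n,d); L=np.stack([(X[...,:2]-O)@ex,(X[...,:2]-O)@ey,X[...,2]-.012],-1)
    k=(L[...,2]>.1)&(L[...,2]<.13)&(abs(L[...,0])<.03)&(abs(L[...,1])<.03)&(d>0); print(n,np.percentile(L[k][:,2],[50,98]))
    u0,v0={"scene":(225,205),"side":(245,172)}[n]; cv2.imwrite(f"pics/{n}c.png",cv2.resize(q[v0:v0+75,u0:u0+100,::-1],None,fx=5,fy=5,interpolation=2))
a,b=cv2.imread("pics/scenec.png"),cv2.imread("pics/sidec.png"); w=cv2.resize(p[150:350,150:400,::-1],(469,375))
cv2.imwrite("pics/fin.png",cv2.resize(np.hstack([a,b,w]),(800,203)))
print(env.get_state()["clock"])
E
```

```text
clock: 25.38
tcp_pos: [0.4815, -0.0061, 0.2446]
orientation: [-0.0, 0.61, 0.793, 0.0]
wrist_force: [-0.1, -0.7, -0.3]
finger_gap: 0.0852
grip_force: 0.0
clock: 26.13
tcp_pos: [0.4845, -0.0075, 0.2438]
orientation: [0.0, 0.229, 0.973, 0.0]
wrist_force: [0.1, 0.2, 0.4]
finger_gap: 0.0852
grip_force: 0.0
head 2154 [[-0.0851, -0.0239, 0.0516], [-0.0626, -0.0008, 0.0573], [-0.0385, 0.0223, 0.0594]] plane [0.05430186 0.01578933 0.06052487]
knob 1078 [0.09798132 0.1091164  0.11039113]
bar 0.07923143347982577
scene [0.10916925 0.1119812 ]
side [0.1083723  0.11093339]
26.2833
```

View pics/fin.png

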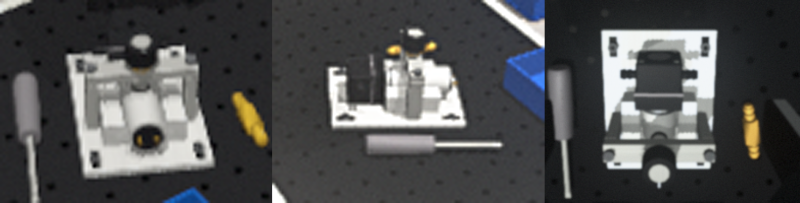

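The knob is seated: its top reads 109.1 mm against a bar reading of 79.2 mm (true value 78 mm). The head's front is at -85 mm. The tools look untouched. I'll check level on the inner part of the head's top, then hand in.

Run:
```python
from h import *
O=np.array([.59797,-.06082]); yaw=np.radians(-26.07)
ex=np.array([np.cos(yaw),np.sin(yaw)]); ey=np.array([-ex[1],ex[0]])
def lev(d,M,x0,x1):
    X=wcloud(d,M,eyes.calibration("wrist")); L=np.stack([(X[...,:2]-O)@ex,(X[...,:2]-O)@ey,X[...,2]-.012],-1)
    k=(L[...,2]>.054)&(L[...,2]<.062)&(L[...,0]<x1)&(L[...,0]>x0)&(abs(L[...,1])<.018)&(d>0)
    print(np.linalg.lstsq(np.c_[L[k][:,:2],np.ones(k.sum())],L[k][:,2],rcond=None)[0],[round(np.median(L[k&(abs(L[...,0]-x)<.004)][:,2]),4) for x in np.linspace(x0+.004,x1-.004,4)])
for f,a,b in (("w1.npz",-.097,-.06),("w2.npz",-.08,-.042)): z=np.load(f); lev(z["d"],z["M"],a,b)
p,d,M,c=wristcam(); lev(d,M,-.08,-.042)
```

```text
[ 0.03253737 -0.00111908  0.05991061] [np.float64(0.057), np.float64(0.057), np.float64(0.0573), np.float64(0.058)]
[0.03532909 0.01680816 0.05958234] [np.float64(0.057), np.float64(0.0571), np.float64(0.0574), np.float64(0.0581)]
[0.04021128 0.01594185 0.05990208] [np.float64(0.057), np.float64(0.0572), np.float64(0.0574), np.float64(0.0582)]
```

Same slope before and after, so that is a depth bias and the pump is level. Handing in.

```bash
python3 -c "
from workcell import env; print(env.hand_in())"
```

```text
the job is handed in; nothing more can be done
None
```

The pump is level and tight against the V-block, the knob is screwed fully home, and the gripper is clear. I handed the job in at about 26 s with the nearby parts undisturbed in the last images; no verdict came back.

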